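# Draw the tested speakers out of the sound-test fixture

### The arm

A 6-joint arm with a two-finger parallel gripper is mounted at the origin on the work surface. World frame = base frame: x ahead of the robot, y to its left, z up, the work surface at z = 0. Lengths are in mm, angles in rad, forces in N, time in s.
With the tool pointing down it reaches from about 350 to 975 mm from the base axis. Payload 7.1 kg.
Tool frame: the origin (TCP) lies at the very end of the fingers, on their centre line; the grasp point (between the pads) lies ctrl.hold_point_z behind it (ctrl.hold_point_z is the distance from the TCP to the grasp point, in mm); z points along the fingers, y is the line along which they close (so a half turn about z gives the same grasp; the last joint's range is limited). The gripper opens to 88 mm and grips with 3 to 60 N. Pads are 20 mm wide; open, the fingers measure 115 mm over their backs; the gripper's body (75 mm by 178 mm) begins 61 mm behind the grasp point.
Start: joints at [-1.176, 0.423, 1.63, -0, 1.089, -0.019], TCP at [251.322, -572.225, 222.675] pointing down, gripper open.
Joint ranges: [-3, 3], [-0.9, 2.11], [0.09, 2.58], [-1.31, 4.45], [0.11, 2.69], [-2.54, 2.54]. Speed limits (rad/s): [2.39, 2.39, 3.01, 3.14, 3.14, 3.14].

### API

Orientations are given as a rotation vector (axis times angle).
In Python, from workcell import ctrl gives the robot as it stands. The module is installed in compiled form; this text tells all that it offers.
- The arm moves only by the shell command python3 -m creep 'ROWS'. ROWS is JSON, a list of rows, each an object with "translation": the shift along the tool's x, y, z in mm, a list of three; "angular": the turn, a rotation vector about the tool's x, y, z in rad, a list of three; "jaw": the opening, from 0 (shut) to 1 (fully open). A call has exactly 8 rows; each row is the pose to reach, as a shift and turn from the pose commanded when the call began, along the tool's axes at that moment; what a row does not reach only later rows make up. A row lasts 1/8 s, in which the tool goes at most 62.5 mm and 10.7 degrees, less where a joint would pass 70% of its speed; a pose out of reach is approached as far as the arm can. A call with a gripper value outside its range is refused whole. The fingers move at their own pace and stop on an object; the grip force is fixed at half the most. Time passes only in rows, so rows that repeat a pose let the fingers close, or fill a call up. It gives the time, the measured TCP pose, the force, the opening and the grip force at its end, in the units of the state.
- ctrl.get_obs(): the state, without advancing time (a new reading comes with each control period).
- ctrl.get_image(name): name is "scene" or "side" or "wrist"; returns the picture (384x512x3 uint8, red, green, blue); there is no depth.
- ctrl.camera_info(name): a dict with "camera_matrix" (3x3 intrinsics, pixels), "distortion" ([k1, k2, p1, p2, k3] as OpenCV has them; the pictures are not rectified), "world_from_camera" (4x4, takes a point from camera to world coordinates). Camera axes: x right, y up, looking along -z (the intrinsics and any distortion apply to the point x, -y, -z); pixel columns grow to the right and rows downward; lengths in mm; the calibration is good to about 2 mm. A picture is of the moment at which its call begins: read the wrist's pose just before it. camera_info takes no time and is no camera call; for the wrist camera it gives the pose at the moment of the call.
- ctrl.close_job(): hands the job in; it is judged then, once.
Trained networks look in the newest picture that a camera, given by its name, has taken for a name from the list of things; names that differ only in an ending like _2 or _b are one class to them, and where a whole thing is asked for, a point or a joint stands for the part that bears it (a point fixed in the world has none). Each returns a list of dicts, best first, with "score" (0 to 1); they miss things now and then, are a little off and sometimes report something else, mostly with a low value. They report only what shows in the picture. A call takes as long as a camera call. They do not tell look-alikes from the thing itself.
- ctrl.look_for(camera, label): "rect" ([left, top, right, bottom] in pixels, round what is visible of it).
The state is a dict: "t": time; "qpos": joint angles; "qvel": joint speeds; "joint_torque": joint torques, N m; "ee_pos": TCP position; "orientation": TCP orientation; "ft_force": force on the tool from outside, world axes, zero at the start; "moment": the same for the moment, N m; "width": finger opening in mm; "grasp_force": force on a finger pad.
Only numpy, scipy, OpenCV 4.12 (cv2) and the standard library are available. Lean on these libraries where they do the work, as an engineer would, in place of code of your own. Each camera call takes 0.05 s, during which the arm holds its last target. There are 200 camera calls.

### The job

Two of the three slide trays of the sound-test fixture carry a speaker and one is empty: draw each loaded tray out towards the front of the fixture as far as its stop, by hooking a fingertip behind the tray's upright lip, never pinching the lip or pressing on its outer face. The speakers ride along in their nests, untouched; leave the empty tray and everything else on the bench as it is.

Things in the scene. Friction and masses are not known exactly. Their poses are not given: they have to be found in the camera images.
- fixture: Fixed aluminium plate 275 x 330 x 10 mm with three parallel rails at y = -104, 0, +104 mm, a slide tray on each. Origin on the bench, mid-width, under the lips' inner faces when the trays are fully in; z up; -x is the front, the way trays come out. Plate spans x -125 to +150 mm. A stop block ends each rail at the front, its top 24 mm above the bench.
- probe_bar (a point): Middle of the top face of the fixture's grey probe bar, which crosses above all three nests at fixture x = +91 mm: 20 mm deep, 326 mm long, top 82 mm and underside 64 mm above the bench, on end posts at y = +-157 mm; probes hang to 50 mm, their brass ends above it reach 90 mm.
- tray_a (a joint): How far tray_a is drawn out, m: 0 fully in, 0.100 at its front stop; starts fully in. It carries speaker_a; which rail it is on differs from run to run. White plastic tray 84 mm wide, 140 mm long. Slides along the fixture's x with about 1.5 N friction and stays where it is left.
- tray_a_slot (a point): On the floor of tray_a, in the free floor behind its lip: 24 mm behind the lip's inner face, middle of the tray's width, 24 mm above the bench. The upright steel lip is 70 mm wide, 8 mm thick, its top 56 mm above the bench; 50 mm of free floor lie between it and the nest. Axes as the fixture's; moves with the tray.
- tray_a_nest (a point): Centre of the nest (four pins 9 mm high) on the floor of tray_a, 91 mm behind the lip's inner face, 24 mm above the bench. Axes as the fixture's; moves with the tray.
- face_a: Black plate 70 x 26 x 3 mm on the outer (front) face of the lip of tray_a; origin at its centre. Not to be pressed or pinched.
- tray_b (a joint): How far tray_b is drawn out, m: 0 fully in, 0.100 at its front stop; starts fully in. It carries speaker_b; which rail it is on differs from run to run. White plastic tray 84 mm wide, 140 mm long. Slides along the fixture's x with about 1.5 N friction and stays where it is left.
- tray_b_slot (a point): On the floor of tray_b, in the free floor behind its lip: 24 mm behind the lip's inner face, middle of the tray's width, 24 mm above the bench. The upright steel lip is 70 mm wide, 8 mm thick, its top 56 mm above the bench; 50 mm of free floor lie between it and the nest. Axes as the fixture's; moves with the tray.
- tray_b_nest (a point): Centre of the nest (four pins 9 mm high) on the floor of tray_b, 91 mm behind the lip's inner face, 24 mm above the bench. Axes as the fixture's; moves with the tray.
- face_b: Black plate 70 x 26 x 3 mm on the outer (front) face of the lip of tray_b; origin at its centre. Not to be pressed or pinched.
- tray_c (a joint): How far tray_c is drawn out, m: 0 fully in, 0.100 at its front stop; starts anywhere from 0 to 0.06. It is the empty one and stays put; which rail it is on differs from run to run. White plastic tray 84 mm wide, 140 mm long. Slides along the fixture's x with about 1.5 N friction and stays where it is left.
- tray_c_slot (a point): On the floor of tray_c, in the free floor behind its lip: 24 mm behind the lip's inner face, middle of the tray's width, 24 mm above the bench. The upright steel lip is 70 mm wide, 8 mm thick, its top 56 mm above the bench; 50 mm of free floor lie between it and the nest. Axes as the fixture's; moves with the tray.
- tray_c_nest (a point): Centre of the nest (four pins 9 mm high) on the floor of tray_c, 91 mm behind the lip's inner face, 24 mm above the bench. Axes as the fixture's; moves with the tray.
- speaker_a: Loose speaker, 58 mm black disc 4 mm thick with a steel magnet on top, 16 mm high in all, 60 g, lying loose between the four pins of tray_a, about 2 mm play. Origin at the centre of its underside.
- speaker_b: Loose speaker, 58 mm black disc 4 mm thick with a steel magnet on top, 16 mm high in all, 60 g, lying loose between the four pins of tray_b, about 2 mm play. Origin at the centre of its underside.
- tape: Green-tinted hollow roll of packing tape standing on its flat end, 90 mm across, 48 mm high. Origin at the centre of its underside. Bystander.
- spool: Grey wire spool, empty, 56 mm across, 50 mm high. Origin at the centre of its underside. Bystander.
- flux: White bottle, 40 mm across, 90 mm high. Origin at the centre of its underside. Bystander.
- spare_1: Spare speaker like those in the trays, lying on the bench beside the fixture. Origin at the centre of its underside. Bystander.
- spare_2: Spare speaker like those in the trays, lying on the bench beside the fixture. Origin at the centre of its underside. Bystander.
- driver: Screwdriver, 170 mm long, lying on the bench in front of the fixture. Origin at the underside, somewhere along its middle third. Bystander.
Things that resemble listed ones, but are neither listed nor needed, are in the scene too. Leave any purple look-alike of the speaker_a alone. Leave any yellow look-alike of the speaker_b alone.

How it is judged:
By the outcome, as a careful person would: the job done as asked, in the order asked, and still so for the second after the job is handed in, with the robot touching nothing.
It also fails if it takes over 51 s, if anything falls off the work surface, if the arm or the gripper's body presses on something with over 40 N, if the wrist force passes 120 N, or if a joint passes its speed limit or range.

## Working session

There is one attempt and no reset: what is moved stays moved. The work goes in short steps, Python scripts to look and compute and a shell command to move; the robot and the scene stay as the last step left them, time stands still between calls to the robot, and variables do not carry over. Pictures are saved under pics/ and viewed, at most 10 in all, crops included, and the job is handed in when it is done.

```bash
mkdir -p pics; python3 - <<'E'
from workcell import ctrl
import cv2
o=ctrl.get_obs();print(o['t'],o['ee_pos'],o['orientation'],o['width'],ctrl.hold_point_z)
for n in ['scene','side']:
    im=ctrl.get_image(n);cv2.imwrite(f'pics/{n}0.png',im[:,:,::-1])
    for l in ['tray_a','speaker_a','face_a','tray_a_slot','probe_bar','fixture']:
        for d in ctrl.look_for(n,l)[:5]: print(n,l,round(d['score'],2),[round(v) for v in d['rect']])
E
```

```text
0.0 [ 251.10820999 -571.70103821  221.88889843] [-3.07306954e+00 -6.45032091e-01  4.65111304e-04] 88.04095512338779 18.700000000000003
scene tray_a 0.7 [229, 150, 286, 202]
scene tray_a 0.64 [212, 186, 282, 248]
scene tray_a 0.3 [315, 168, 342, 186]
scene speaker_a 0.84 [213, 247, 239, 268]
scene speaker_a 0.75 [142, 334, 173, 361]
scene speaker_a 0.7 [293, 267, 319, 296]
scene speaker_a 0.62 [248, 217, 272, 237]
scene tray_a_slot 0.84 [211, 186, 283, 253]
scene probe_bar 0.62 [140, 146, 321, 296]
scene probe_bar 0.33 [231, 149, 282, 202]
scene fixture 0.96 [142, 149, 322, 297]
scene fixture 0.62 [214, 245, 241, 269]
scene fixture 0.36 [225, 153, 284, 202]
side tray_a 0.75 [242, 158, 297, 186]
side tray_a 0.73 [228, 215, 288, 256]
side tray_a 0.61 [298, 135, 312, 157]
side tray_a 0.59 [228, 180, 286, 218]
side speaker_a 0.73 [188, 168, 209, 181]
side speaker_a 0.69 [265, 116, 281, 127]
side speaker_a 0.52 [198, 139, 338, 279]
side speaker_a 0.52 [228, 179, 287, 219]
side speaker_a 0.52 [327, 201, 354, 253]
side face_a 0.66 [273, 201, 284, 214]
side face_a 0.61 [287, 165, 296, 181]
side tray_a_slot 0.92 [229, 181, 287, 216]
side tray_a_slot 0.41 [326, 156, 345, 174]
side probe_bar 0.93 [199, 138, 335, 277]
side fixture 0.6 [203, 138, 337, 277]
```

```bash
python3 - <<'E'
import cv2
a=cv2.imread('pics/scene0.png')[125:375,110:370];cv2.imwrite('pics/s1.png',cv2.resize(a,(624,600),interpolation=cv2.INTER_CUBIC))
a=cv2.imread('pics/side0.png')[100:300,170:390];cv2.imwrite('pics/d1.png',cv2.resize(a,(660,600),interpolation=cv2.INTER_CUBIC))
E
```

```text
(no output)
```

View pics/s1.png

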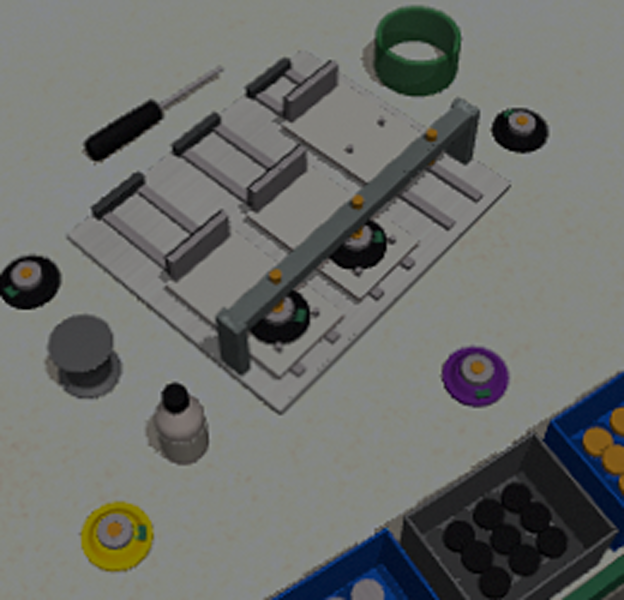

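View pics/d1.png

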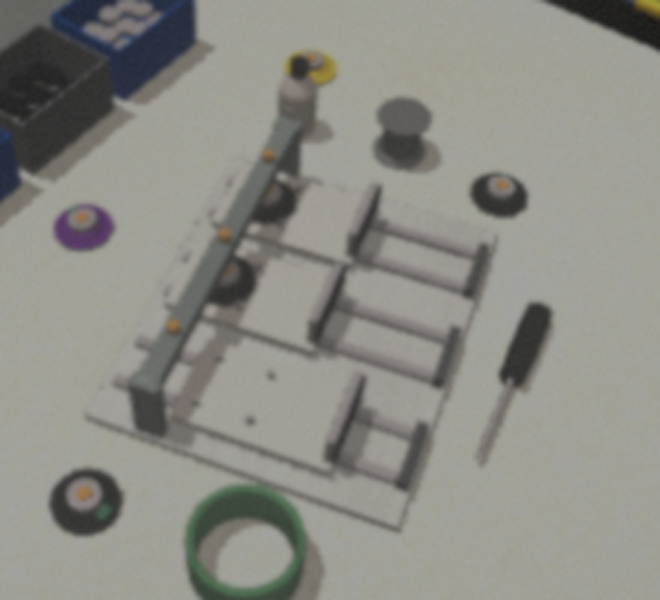

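The empty tray is next to the tape (scene crop ~310,110). The loaded trays are the middle one (speaker at 358,240) and the one on the flux side (280,310). The look-alikes are the purple disc (475,375), the yellow disc (117,535) and the black spares on the bench at (28,280) and (520,130). None of these are in trays. Next I fit the fixture pose from plate corners and brass ends in both views.

```bash
cat > h.py <<'E'
from workcell import ctrl
import numpy as np,cv2
from scipy.spatial.transform import Rotation as R
from scipy.optimize import least_squares
def proj(ci,P):
    W=np.linalg.inv(ci['world_from_camera']);P=np.atleast_2d(P)
    c=P@W[:3,:3].T+W[:3,3];c=c*[1,-1,-1]
    return cv2.projectPoints(c,np.zeros(3),np.zeros(3),np.array(ci['camera_matrix'],float),np.array(ci['distortion'],float))[0][:,0]
def f2w(p,F):
    F=np.atleast_2d(F).astype(float);c,s=np.cos(p[2]),np.sin(p[2])
    return np.c_[p[0]+c*F[:,0]-s*F[:,1],p[1]+s*F[:,0]+c*F[:,1],F[:,2]]
E
python3 - <<'E'
from h import *
F=np.array([[-125,-165,10],[-125,165,10],[150,165,10],[150,-165,10],[91,-104,90],[91,0,90],[91,104,90]])
S=np.array([[68,236],[305,52],[510,185],[282,411],[275,272],[357,199],[431,132]])/2.4+[110,125]
D=np.array([[495,238],[400,527],[87,415],[243,157],[268,152],[223,231],[173,324]])/3+[170,100]
ci=[ctrl.camera_info(n) for n in('scene','side')]
f=lambda p:np.r_[(proj(ci[0],f2w(p,F))-S).ravel(),(proj(ci[1],f2w(p,F))-D).ravel()]
best=min((least_squares(f,[500,y,a],loss='soft_l1',x_scale=[10,10,.1]) for a in np.arange(-3,3.2,.7) for y in(-300,0,300)),key=lambda r:r.cost)
print(best.x,best.cost);print(f(best.x).reshape(2,7,2).round(1))
p=best.x
for y in(-104,0,104): print(y,f2w(p,[25,y,24]).round(1),f2w(p,[-100,y,24]).round(1), proj(ci[0],f2w(p,[[0,y-35,56],[0,y+35,56]])).round(0).tolist())
o=ctrl.get_obs();print(R.from_rotvec(o['orientation']).as_matrix().round(3),np.array(o['qpos']).round(2))
print(ci[0]['world_from_camera'][:3,3],ci[1]['world_from_camera'][:3,3])
im=cv2.imread('pics/scene0.png')
E
```

```text
[ 5.86985088e+02 -1.75674201e+01  2.66277428e-01] 13.246066109726474
[[[-1.  -1.6]
  [-1.3 -2.1]
  [ 0.4 -2.1]
  [-0.8 -0.5]
  [ 0.2  0. ]
  [ 0.2 -0.6]
  [ 0.2 -0.7]]

 [[ 0.8 -3. ]
  [-0.5 -0.5]
  [-1.5 -0.9]
  [-3.4 -1.7]
  [-0.4 -0.4]
  [-0.1 -0.1]
  [-0.3 -0.5]]]
-104 [[ 638.5 -111.3   24. ]] [[ 517.9 -144.2   24. ]] [[182.0, 234.0], [205.0, 214.0]]
0 [[611.1 -11.   24. ]] [[490.5 -43.9  24. ]] [[216.0, 204.0], [238.0, 186.0]]
104 [[583.7  89.3  24. ]] [[463.1  56.5  24. ]] [[248.0, 178.0], [267.0, 161.0]]
[[ 0.916  0.402  0.   ]
 [ 0.402 -0.916 -0.   ]
 [ 0.     0.    -1.   ]] [-1.18  0.42  1.63  0.    1.09 -0.02]
[1157.85578077 -349.400871    859.88013368] [302.58691624 469.06496566 776.77862643]
```

```bash
cat >> h.py <<'E'
p0=np.array([586.985,-17.567,.26628])
def delta(F,p=p0):
    o=ctrl.get_obs();M=R.from_rotvec(o['orientation']).as_matrix();t=f2w(p,F)[0]
    c,s=np.cos(p[2]),np.sin(p[2]);T=np.array([[c,s,0],[s,-c,0],[0,0,-1]])
    print('t',round(o['t'],2),'shift',(M.T@(t-o['ee_pos'])).round(1),'turn',R.from_matrix(M.T@T).as_rotvec().round(3),'F',np.round(o['ft_force'],1),'w',round(o['width'],1))
    d=o['ee_pos']-np.r_[p[:2],0];print('tcp in fixture',(c*d[0]+s*d[1]).round(1),(-s*d[0]+c*d[1]).round(1),d[2].round(1))
E
python3 -c "
from h import *
delta([24,-104,200])"
```

```text
t 0.7 shift [ 538.8 -266.5   22.7] turn [ 0.    -0.     0.148] F [ 0.2 -0.5 -0.7] w 87.6
tcp in fixture -469.8 -446.8 222.7
```

```bash
python3 -m creep '[{"translation":[40,-20,0],"angular":[0,0,0.02],"jaw":0},{"translation":[90,-45,0],"angular":[0,0,0.04],"jaw":0},{"translation":[140,-70,0],"angular":[0,0,0.06],"jaw":0},{"translation":[190,-94,0],"angular":[0,0,0.08],"jaw":0},{"translation":[240,-119,0],"angular":[0,0,0.1],"jaw":0},{"translation":[290,-144,0],"angular":[0,0,0.12],"jaw":0},{"translation":[340,-168,0],"angular":[0,0,0.14],"jaw":0},{"translation":[380,-188,0],"angular":[0,0,0.148],"jaw":0}]'; python3 -c "
from h import *
delta([24,-104,200])"
```

```text
t: 1.7
ee_pos: [525.0, -245.6, 222.9]
orientation: [3.114, 0.417, 0.001]
ft_force: [-0.1, -0.3, 1.3]
width: 11.7
grasp_force: 0.0
t 1.7 shift [143.8 -99.7  23. ] turn [ 0. -0. -0.] F [-0.1 -0.3  1.3] w 11.7
tcp in fixture -119.8 -203.7 222.9
```

```bash
python3 -m creep '[{"translation":[35,-25,5],"angular":[0,0,0],"jaw":0},{"translation":[75,-52,10],"angular":[0,0,0],"jaw":0},{"translation":[110,-77,16],"angular":[0,0,0],"jaw":0},{"translation":[132,-92,21],"angular":[0,0,0],"jaw":0},{"translation":[143,-99,23],"angular":[0,0,0],"jaw":0},{"translation":[143,-99,23],"angular":[0,0,0],"jaw":0},{"translation":[143,-99,23],"angular":[0,0,0],"jaw":0},{"translation":[143,-99,23],"angular":[0,0,0],"jaw":0}]'; python3 - <<'E'
from h import *
delta([24,-104,40])
ci=ctrl.camera_info('wrist');im=ctrl.get_image('wrist')[:,:,::-1].copy();cv2.imwrite('pics/w0.png',im)
for y in(-104,0):
    q=proj(ci,f2w(p0,[[0,y-35,56],[0,y+35,56],[-8,y+35,56],[-8,y-35,56]])).round(1);print(q.tolist())
    if abs(q).max()<2000: cv2.polylines(im,[q.astype(np.int32)],True,(0,0,255),1)
    q=proj(ci,f2w(p0,[24,y,24]))[0];cv2.circle(im,(int(q[0]),int(q[1])),3,(0,255,0),-1)
cv2.imwrite('pics/w1.png',cv2.resize(im,(800,600)))
E
```

```text
t: 2.7
ee_pos: [635.1, -115.2, 200.0]
orientation: [3.114, 0.414, 0.0]
ft_force: [0.0, -0.7, 1.2]
width: 0.4
grasp_force: 0.0
t 2.7 shift [  3.2  -2.9 160. ] turn [ 0.    -0.    -0.002] F [ 0.  -0.7  1.2] w 0.4
tcp in fixture 20.8 -106.9 200.0
[[283.6, 199.9], [225.2, 199.9], [225.5, 206.2], [283.4, 206.1]]
[[196.8, 200.0], [138.1, 200.1], [139.0, 206.4], [197.3, 206.3]]
```

View pics/w1.png

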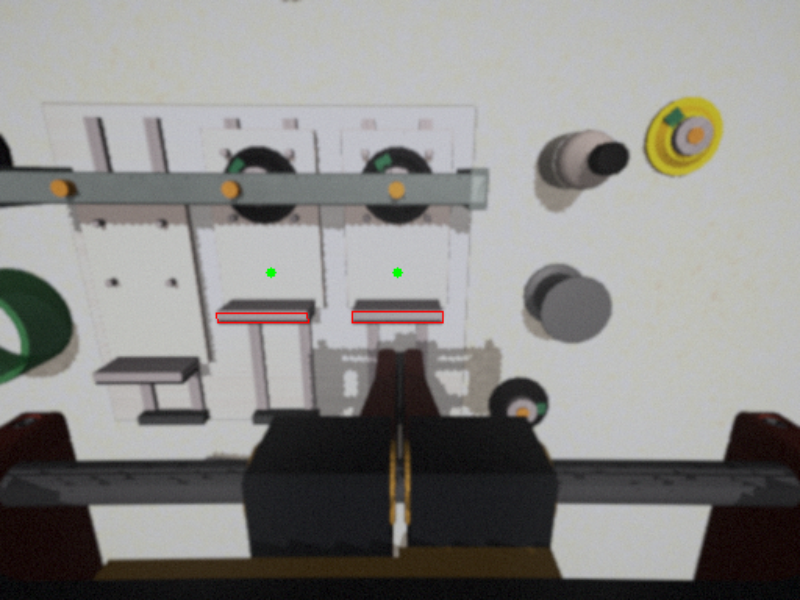

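The projected lips (red) sit within 2 mm of the real ones at (397,317) and (263,317). The floor slots (green) are clear, and black speakers sit in both nests. Now I descend behind the flux-side lip.

```bash
python3 -m creep '[{"translation":[5,-3,25],"angular":[0,0,0],"jaw":0},{"translation":[5,-3,60],"angular":[0,0,0],"jaw":0},{"translation":[5,-3,95],"angular":[0,0,0],"jaw":0},{"translation":[5,-3,125],"angular":[0,0,0],"jaw":0},{"translation":[5,-3,145],"angular":[0,0,0],"jaw":0},{"translation":[5,-3,157],"angular":[0,0,0],"jaw":0},{"translation":[5,-3,164],"angular":[0,0,0],"jaw":0},{"translation":[5,-3,164],"angular":[0,0,0],"jaw":0}]'; python3 -c "
from h import *
delta([10,-104,36])"
```

```text
t: 3.75
ee_pos: [639.8, -110.1, 35.8]
orientation: [3.114, 0.416, 0.0]
ft_force: [0.8, -0.2, -0.4]
width: 0.6
grasp_force: 0.0
t 3.75 shift [-16.7   0.9  -0.2] turn [ 0.    -0.    -0.001] F [ 0.8 -0.2 -0.4] w 0.6
tcp in fixture 26.7 -103.1 35.8
```

```bash
python3 -m creep '[{"translation":[-5,0,0],"angular":[0,0,0],"jaw":0},{"translation":[-10,0,0],"angular":[0,0,0],"jaw":0},{"translation":[-13,0,0],"angular":[0,0,0],"jaw":0},{"translation":[-16,0,0],"angular":[0,0,0],"jaw":0},{"translation":[-19,0,0],"angular":[0,0,0],"jaw":0},{"translation":[-23,0,0],"angular":[0,0,0],"jaw":0},{"translation":[-28,0,0],"angular":[0,0,0],"jaw":0},{"translation":[-34,0,0],"angular":[0,0,0],"jaw":0}]'; python3 -c "
from h import *
delta([-90,-104,36])"
```

```text
t: 4.75
ee_pos: [606.7, -119.1, 35.8]
orientation: [3.114, 0.417, 0.001]
ft_force: [2.0, 0.5, 1.6]
width: 0.5
grasp_force: 0.9
t 4.75 shift [-82.3   0.9  -0.2] turn [ 0. -0. -0.] F [2.  0.5 1.6] w 0.5
tcp in fixture -7.7 -103.1 35.8
```

Pulling with about 2 N, as expected.

```bash
python3 -m creep '[{"translation":[-7,0,0],"angular":[0,0,0],"jaw":0},{"translation":[-16,0,0],"angular":[0,0,0],"jaw":0},{"translation":[-27,0,0],"angular":[0,0,0],"jaw":0},{"translation":[-39,0,0],"angular":[0,0,0],"jaw":0},{"translation":[-50,0,0],"angular":[0,0,0],"jaw":0},{"translation":[-60,0,0],"angular":[0,0,0],"jaw":0},{"translation":[-67,0,0],"angular":[0,0,0],"jaw":0},{"translation":[-72,0,0],"angular":[0,0,0],"jaw":0}]'; python3 -c "
from h import *
delta([-90,-104,36])"
```

```text
t: 5.75
ee_pos: [536.8, -137.9, 35.6]
orientation: [-3.114, -0.416, 0.001]
ft_force: [1.1, 0.2, 0.7]
width: 0.4
grasp_force: 0.9
t 5.75 shift [-9.9  1.1 -0.4] turn [-0.     0.    -0.001] F [1.1 0.2 0.7] w 0.4
tcp in fixture -80.1 -102.9 35.6
```

```bash
python3 -m creep '[{"translation":[-2,0,0],"angular":[0,0,0],"jaw":0},{"translation":[-4,0,0],"angular":[0,0,0],"jaw":0},{"translation":[-6,0,0],"angular":[0,0,0],"jaw":0},{"translation":[-8,0,0],"angular":[0,0,0],"jaw":0},{"translation":[-9,0,0],"angular":[0,0,0],"jaw":0},{"translation":[-10,0,0],"angular":[0,0,0],"jaw":0},{"translation":[-11,0,0],"angular":[0,0,0],"jaw":0},{"translation":[-11,0,0],"angular":[0,0,0],"jaw":0}]'; python3 -c "
from h import *
delta([-90,-104,36])"
```

```text
t: 6.75
ee_pos: [529.4, -140.1, 35.8]
orientation: [3.114, 0.415, 0.008]
ft_force: [11.0, 7.5, -8.1]
width: 0.4
grasp_force: 6.0
t 6.75 shift [-2.2  0.9 -0.2] turn [ 0.001 -0.005 -0.001] F [11.   7.5 -8.1] w 0.4
tcp in fixture -87.8 -103.1 35.8
```

Force rose to about 13 N at the expected position, so the tray is at its stop. Back off from the lip and lift.

```bash
python3 -m creep '[{"translation":[4,0,0],"angular":[0,0,0],"jaw":0},{"translation":[10,0,0],"angular":[0,0,0],"jaw":0},{"translation":[15,0,0],"angular":[0,0,0],"jaw":0},{"translation":[17,0,0],"angular":[0,0,0],"jaw":0},{"translation":[17,0,-10],"angular":[0,0,0],"jaw":0},{"translation":[17,0,-30],"angular":[0,0,0],"jaw":0},{"translation":[17,0,-50],"angular":[0,0,0],"jaw":0},{"translation":[17,0,-64],"angular":[0,0,0],"jaw":0}]'; python3 -c "
from h import *
delta([25,0,100])"
```

```text
t: 7.75
ee_pos: [543.4, -136.4, 101.1]
orientation: [3.113, 0.416, 0.001]
ft_force: [0.5, -0.5, 0.2]
width: 0.6
grasp_force: 0.0
t 7.75 shift [  98.3 -103.2    1.1] turn [ 0.001 -0.001 -0.001] F [ 0.5 -0.5  0.2] w 0.6
tcp in fixture -73.4 -103.2 101.1
```

```bash
python3 -m creep '[{"translation":[10,-12,-5],"angular":[0,0,0],"jaw":0},{"translation":[30,-33,-10],"angular":[0,0,0],"jaw":0},{"translation":[53,-56,-10],"angular":[0,0,0],"jaw":0},{"translation":[75,-79,-10],"angular":[0,0,0],"jaw":0},{"translation":[90,-95,-5],"angular":[0,0,0],"jaw":0},{"translation":[97,-102,0],"angular":[0,0,0],"jaw":0},{"translation":[98,-103,0],"angular":[0,0,0],"jaw":0},{"translation":[98,-103,0],"angular":[0,0,0],"jaw":0}]'; python3 - <<'E'
from h import *
delta([25,0,36])
ci=ctrl.camera_info('wrist');im=ctrl.get_image('wrist')[:,:,::-1].copy()
im2=ctrl.get_image('scene')[125:325,120:350,::-1]
cv2.imwrite('pics/w2.png',np.hstack([cv2.resize(im,(400,300)),cv2.resize(im2,(400,300))]))
E
```

```text
t: 8.75
ee_pos: [610.2, -11.7, 99.4]
orientation: [3.114, 0.415, -0.001]
ft_force: [0.3, -0.1, 1.1]
width: 0.3
grasp_force: 0.0
t 8.75 shift [ 1.1 -0.4 63.4] turn [-0.     0.001 -0.001] F [ 0.3 -0.1  1.1] w 0.3
tcp in fixture 24.0 -0.5 99.4
```

View pics/w2.png

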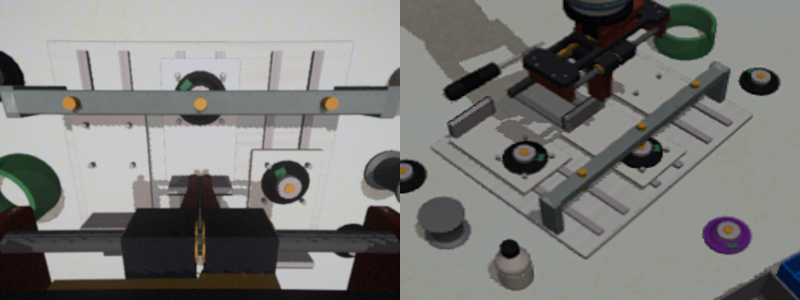

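The first tray is at its stop with its speaker in the nest (right view, 525,155). The fingers are now over the middle slot, so I descend.

```bash
python3 -m creep '[{"translation":[2,0,6],"angular":[0,0,0],"jaw":0},{"translation":[3,0,18],"angular":[0,0,0],"jaw":0},{"translation":[3,0,32],"angular":[0,0,0],"jaw":0},{"translation":[3,0,45],"angular":[0,0,0],"jaw":0},{"translation":[3,0,55],"angular":[0,0,0],"jaw":0},{"translation":[3,0,61],"angular":[0,0,0],"jaw":0},{"translation":[3,0,63],"angular":[0,0,0],"jaw":0},{"translation":[3,0,63],"angular":[0,0,0],"jaw":0}]'; python3 -c "
from h import *
delta([10,0,36])"
```

```text
t: 9.85
ee_pos: [613.8, -10.4, 36.8]
orientation: [3.114, 0.416, 0.001]
ft_force: [-0.5, -0.8, -0.1]
width: 0.4
grasp_force: 0.0
t 9.85 shift [-17.7  -0.1   0.8] turn [ 0. -0. -0.] F [-0.5 -0.8 -0.1] w 0.4
tcp in fixture 27.7 -0.1 36.8
```

```bash
python3 -m creep '[{"translation":[-5,0,0],"angular":[0,0,0],"jaw":0},{"translation":[-10,0,0],"angular":[0,0,0],"jaw":0},{"translation":[-13,0,0],"angular":[0,0,0],"jaw":0},{"translation":[-16,0,0],"angular":[0,0,0],"jaw":0},{"translation":[-19,0,0],"angular":[0,0,0],"jaw":0},{"translation":[-23,0,0],"angular":[0,0,0],"jaw":0},{"translation":[-28,0,0],"angular":[0,0,0],"jaw":0},{"translation":[-34,0,0],"angular":[0,0,0],"jaw":0}]'; python3 -c "
from h import *
delta([-90,0,36])"
```

```text
t: 10.85
ee_pos: [580.7, -19.3, 36.8]
orientation: [3.114, 0.416, 0.001]
ft_force: [1.8, 0.5, 1.0]
width: 0.3
grasp_force: 0.9
t 10.85 shift [-83.5  -0.    0.8] turn [ 0.    -0.001 -0.   ] F [1.8 0.5 1. ] w 0.3
tcp in fixture -6.5 -0.1 36.8
```

```bash
python3 -m creep '[{"translation":[-7,0,0],"angular":[0,0,0],"jaw":0},{"translation":[-16,0,0],"angular":[0,0,0],"jaw":0},{"translation":[-27,0,0],"angular":[0,0,0],"jaw":0},{"translation":[-39,0,0],"angular":[0,0,0],"jaw":0},{"translation":[-50,0,0],"angular":[0,0,0],"jaw":0},{"translation":[-60,0,0],"angular":[0,0,0],"jaw":0},{"translation":[-67,0,0],"angular":[0,0,0],"jaw":0},{"translation":[-72,0,0],"angular":[0,0,0],"jaw":0}]'; python3 -m creep '[{"translation":[-2,0,0],"angular":[0,0,0],"jaw":0},{"translation":[-4,0,0],"angular":[0,0,0],"jaw":0},{"translation":[-6,0,0],"angular":[0,0,0],"jaw":0},{"translation":[-8,0,0],"angular":[0,0,0],"jaw":0},{"translation":[-10,0,0],"angular":[0,0,0],"jaw":0},{"translation":[-11,0,0],"angular":[0,0,0],"jaw":0},{"translation":[-12,0,0],"angular":[0,0,0],"jaw":0},{"translation":[-12,0,0],"angular":[0,0,0],"jaw":0}]'; python3 -c "
from h import *
delta([-90,0,36])"
```

```text
t: 11.85
ee_pos: [510.8, -38.3, 36.6]
orientation: [-3.114, -0.416, 0.0]
ft_force: [1.9, 1.3, 0.5]
width: 0.4
grasp_force: 0.9
t: 12.85
ee_pos: [502.5, -41.0, 37.0]
orientation: [3.114, 0.415, 0.009]
ft_force: [9.1, 6.6, -6.5]
width: 0.4
grasp_force: 5.0
t 12.85 shift [-2.4 -0.4  1. ] turn [ 0.001 -0.006 -0.001] F [ 9.1  6.6 -6.5] w 0.4
tcp in fixture -87.6 -0.4 37.0
```

Stop reached again. Back off, lift well clear, and check.

```bash
python3 -m creep '[{"translation":[4,0,0],"angular":[0,0,0],"jaw":0},{"translation":[10,0,0],"angular":[0,0,0],"jaw":0},{"translation":[15,0,0],"angular":[0,0,0],"jaw":0},{"translation":[17,0,0],"angular":[0,0,0],"jaw":0},{"translation":[17,0,-20],"angular":[0,0,0],"jaw":0},{"translation":[17,0,-60],"angular":[0,0,0],"jaw":0},{"translation":[17,0,-110],"angular":[0,0,0],"jaw":0},{"translation":[17,0,-150],"angular":[0,0,0],"jaw":0}]'; python3 -m creep '[{"translation":[0,0,-40],"angular":[0,0,0],"jaw":0},{"translation":[0,0,-80],"angular":[0,0,0],"jaw":0},{"translation":[-20,0,-110],"angular":[0,0,0],"jaw":0},{"translation":[-40,0,-130],"angular":[0,0,0],"jaw":0},{"translation":[-50,0,-140],"angular":[0,0,0],"jaw":0},{"translation":[-50,0,-140],"angular":[0,0,0],"jaw":0},{"translation":[-50,0,-140],"angular":[0,0,0],"jaw":0},{"translation":[-50,0,-140],"angular":[0,0,0],"jaw":0}]'; python3 - <<'E'
from h import *
ci=ctrl.camera_info('wrist');im=ctrl.get_image('wrist')[:,:,::-1].copy()
for y in(-104,0):
    q=proj(ci,f2w(p0,[[-100,y-35,56],[-100,y+35,56]])).round().astype(int);print(q.tolist())
    cv2.line(im,tuple(map(int,q[0])),tuple(map(int,q[1])),(0,0,255),1)
im2=ctrl.get_image('scene')[125:325,120:350,::-1]
cv2.imwrite('pics/w3.png',np.hstack([cv2.resize(im,(400,300)),cv2.resize(im2,(400,300))]))
E
```

```text
t: 13.85
ee_pos: [516.1, -36.9, 188.5]
orientation: [3.114, 0.416, 0.001]
ft_force: [0.2, -0.5, -1.1]
width: 0.6
grasp_force: 0.0
t: 14.85
ee_pos: [467.9, -49.9, 325.7]
orientation: [-3.113, -0.417, 0.002]
ft_force: [0.3, 0.1, 0.7]
width: 0.1
grasp_force: 0.0
[[344, 148], [300, 148]]
[[279, 148], [235, 148]]
```

View pics/w3.png

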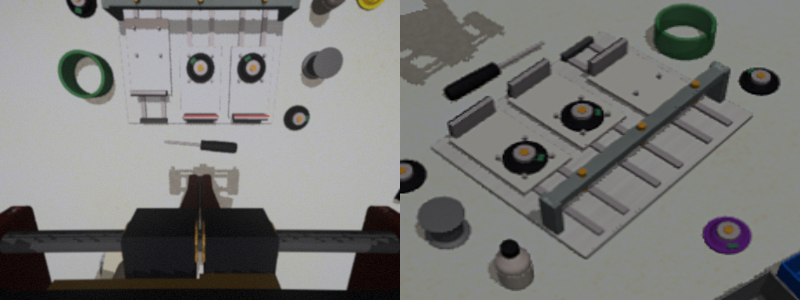

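Both loaded trays are at their stops: the lips lie on the red lines at (201,117) and (251,117), over the stop blocks. The speakers are still in their nests, and the empty tray and bystanders haven't moved.

```bash
python3 -c "
from workcell import ctrl
print(ctrl.close_job())"
```

```text
the job is handed in; nothing more can be done
None
```

Both loaded trays are drawn out to their front stops with the speakers still in their nests; the empty tray and everything else look unmoved in the final pictures, and the job was handed in at about 15 s (verdict not shown).

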